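Scrape the offcut chips off the machine bed into its trough

ROBOT

A 7-joint arm with a two-finger parallel gripper is mounted at the origin on the work surface. World frame = base frame: x ahead of the robot, y to its left, z up, the work surface at z = 0. Lengths are in m, angles in degrees, forces in N, time in s.
With the tool pointing down it reaches from about 0.35 to 0.775 m from the base axis. Payload 3.1 kg.
Tool frame: the origin (TCP) lies on the centre line of the jaws, within the pads' length; the fingertips stand 17 mm ahead of it and the grasp point (between the pads) lies 2 mm behind it (robot.tip_reach is the distance from the TCP to the fingertips, in m); z points along the fingers, y is the line along which they close (so a half turn about z gives the same grasp; the last joint's range is limited). The gripper opens to 85 mm and grips with 20 to 120 N. Pads are 22 mm wide; open, the fingers measure 114 mm over their backs; the gripper's body (76 mm by 85 mm) begins 54 mm behind the grasp point. The pads swing forward as they close: fully open they stand 13 mm farther back than shut.
Start: joints at [-75.04, 17.813, 0.802, 86.603, -0.252, 75.585, -1.558], TCP at [0.164, 0.525, 0.224] pointing down, gripper open.
Joint ranges: [-154.91, 154.91], [-16.99, 109.72], [-72.82, 74.43], [7.12, 147.25], [-82.49, 262.49], [11.32, 116.49], [-174.64, 174.64]. Speed limits (degrees/s): [159.86, 159.86, 180, 180, 180, 180, 180].

INTERFACE

Orientations are given as [roll, pitch, yaw] about the fixed x, y, z axes, in that order (R = Rz(yaw) Ry(pitch) Rx(roll)).
In Python, from station import robot, fingers, vision, workorder, recognise gives the robot as it stands. Calls block until the motion is done:
- robot.move_to(position, orientation): joint-space move of the TCP to a pose.
- robot.line_to(position, orientation=None, velocity=0.15, f_stop=None): straight line of the TCP; orientation=None keeps the orientation; velocity is the mean speed in m/s. With f_stop (N) it stops when the force on the tool has changed by that much, and returns True; else False.
- robot.move_j(angles): joint-space move.
- fingers.gripper_to(opening, force=None): opening from 0.0 (shut) to 1.0 (fully open); force is the grip in N (None keeps the last); returns when the fingers have stopped.
- robot.pause(seconds).
- robot.inverse_kinematics(position, orientation): joint angles nearest the present ones, or None.
- vision.grab_frame(name): name is "side" or "top"; returns the picture (400x640x3 uint8, red, green, blue); there is no depth.
- vision.calibration(name): a dict with "mtx" (3x3 intrinsics, pixels), "extrinsics" (4x4, takes a point from world to camera coordinates). Camera axes: x right, y up, looking along -z (the intrinsics and any distortion apply to the point x, -y, -z); pixel columns grow to the right and rows downward; lengths in m; the calibration is good to about 2 mm. A picture is of the moment at which its call begins. calibration takes no time and is no camera call.
A pose or a line that the arm cannot do raises robot.PlanningError and nothing moves.
- workorder.close_job(): hands the job in; it is judged then, once.
Trained networks look in the newest picture that a camera, given by its name, has taken for a name from the list of things; names that differ only in an ending like _2 or _b are one class to them, and where a whole thing is asked for, a point or a joint stands for the part that bears it (a point fixed in the world has none). Each returns a list of dicts, best first, with "p" (0 to 1); they miss things now and then, are a little off and sometimes report something else, mostly with a low value. They report only what shows in the picture. A call takes as long as a camera call. They do not tell look-alikes from the thing itself.
- recognise(label, camera): "rect" ([centre column, centre row, width, height] in pixels, round what is visible of it).
Readings, each from a call of its own:
- robot.current_time_s(): time.
- robot.current_joint_positions(): joint angles.
- robot.current_dq(): joint speeds.
- robot.current_joint_torque(): joint torques, N m.
- robot.current_tool_pos(): TCP position.
- robot.current_eef_rot(): TCP orientation.
- robot.current_contact_force(): force on the tool from outside, world axes, zero at the start.
- robot.current_torque(): the same for the moment, N m.
- robot.current_finger_gap(): opening from 0.0 (shut) to 1.0 (fully open).
- robot.current_gripper_force(): force on a finger pad.
Only numpy, scipy, OpenCV 4.12 (cv2) and the standard library are available. Lean on these libraries where they do the work, as an engineer would, in place of code of your own. Each camera call takes 0.05 s, during which the arm holds its last target. There are 200 camera calls.

TASK

Take the red-handled scraper from its wooden stand and, with its steel blade resting lightly on the dark bed plate, wipe all five wooden chips over the plate's open edge into the blue chip trough: gently, without leaning hard on the plate, and without touching the chips with the gripper. Leave the joint block at the closed end of the plate and everything else about the table where it is. When the plate is clear, put the scraper back on its stand as it was, its blade hanging in the slot, and let go.

Things in the scene. Friction and masses are not known exactly. Their poses are not given: they have to be found in the camera images.
- bed: Fixed machine bed. Origin on the table under the plate's centre; x, y along its sides, z up. Level dark steel plate, surface 60 mm above the origin, from x = -120 to 120 and y = -140 to 134 mm. Aluminium rims 6 mm high border it on both x sides (12 mm wide) and the +y end (8 mm wide). The -y edge is open, leading to the trough. Nothing on the bed itself is above 66 mm.
- trough (a point): Centre of the inner floor of the blue open-topped chip trough fixed to the bed (axes as the bed's) along the plate's open edge. Inside it is 254 mm (x) by 100 mm (y): its plate side is the plate's edge, its other walls end 44 mm above this floor, which is 10 mm below the plate's surface. This point is at y = -190, z = 6 mm in the bed's axes.
- scraper_grip (a point): Centre of the scraper's red upright handle, half-way up: the place to grip. x along the blade, y the wiping direction (either way), z up. Handle 70 (x) by 26 (y) by 60 mm tall. Below it a light wooden block 156 x 36 mm, 30 mm tall. About 0.3 kg (varies).
- scraper_foot (a point): Centre of the underside of the scraper's block, 60 mm below the handle's centre. From it a steel blade, 96 (x) by 4 mm, sticks out down by 14 to 38 mm: different each time, not reported, to be found by touching down on the plate (or seen). It is clamped in a sprung shoe: it gives from 3 N, at 5 N per mm, and bottoms hard after 4 mm (23 N); pressing past that is too hard. Block ends clear the rims.
- stand: Fixed wooden stand. Origin on the table under its centre; x along its 180 mm length, z up. Two end posts (tops 56 mm high, 60 to 80 mm either side of the centre in x, 46 mm across) carry the ends of the scraper's block; the blade hangs in the slot between, 120 x 36 mm, floor 6 mm high. Home: handle's centre 116 mm above the origin, scraper x along stand x.
- joint_block: Loose brown wooden stepped block, 75 x 36 mm, 36 mm tall, lying on the closed (+y) end of the plate; origin at the centre of its underside. Stays where it is.
- glue: White glue bottle, 56 mm diameter, 160 mm tall, orange cap, standing on the table; origin at the centre of its underside. Stays where it is.
- mallet: Hammer lying on the table beyond the closed end of the bed, about 260 mm long; origin under its middle. Stays where it is.
- tape: Yellow tape measure, about 75 mm wide, 32 mm tall, on the table; origin at the centre of its underside. Stays where it is.
- chip0_c (a point): Centre of a loose flat wooden chip, 42 x 27 x 6 mm (x, y, thickness), about 11 g, lying on the plate clear of the touch-down strip near the closed end: at the start every chip's centre is between y = -95 and -10 mm and within 82 mm either side of the centre line in the bed's axes.
- chip1_c (a point): Centre of a loose flat wooden chip, 38 x 30 x 6 mm (x, y, thickness), about 11 g, lying on the plate clear of the touch-down strip near the closed end: at the start every chip's centre is between y = -95 and -10 mm and within 82 mm either side of the centre line in the bed's axes.
- chip2_c (a point): Centre of a loose flat wooden chip, 44 x 24 x 6 mm (x, y, thickness), about 11 g, lying on the plate clear of the touch-down strip near the closed end: at the start every chip's centre is between y = -95 and -10 mm and within 82 mm either side of the centre line in the bed's axes.
- chip3_c (a point): Centre of a loose flat wooden chip, 36 x 32 x 6 mm (x, y, thickness), about 11 g, lying on the plate clear of the touch-down strip near the closed end: at the start every chip's centre is between y = -95 and -10 mm and within 82 mm either side of the centre line in the bed's axes.
- chip4_c (a point): Centre of a loose flat wooden chip, 40 x 28 x 7 mm (x, y, thickness), about 11 g, lying on the plate clear of the touch-down strip near the closed end: at the start every chip's centre is between y = -95 and -10 mm and within 82 mm either side of the centre line in the bed's axes.
There are look-alikes about, which are no part of the job. What is shaped like the stand but purple is not meant.

How it is judged:
By the outcome, as a careful person would: the job done as asked, in the order asked, and still so for the second after the job is handed in, with the robot touching nothing.
It also fails if it takes over 64 s, if anything falls off the work surface, if the arm or the gripper's body presses on something with over 40 N, if the wrist force passes 120 N, or if a joint passes its speed limit or range.

## Working session

There is one attempt and no reset: what is moved stays moved. The work goes in short steps, each a Python script; the robot and the scene stay as the last script left them, time stands still between calls to the robot, and variables do not carry over. Pictures are saved under pics/ and viewed, at most 10 in all, crops included, and the job is handed in when it is done.

```bash
mkdir -p pics; ls
cat > h.py <<'E'
from station import robot, fingers, vision, workorder, recognise
import numpy as np, cv2
def proj(cam,P):
    c=vision.calibration(cam);P=np.atleast_2d(P);E=np.array(c["extrinsics"])
    q=P@E[:3,:3].T+E[:3,3];q=q*[1,-1,-1]
    return cv2.projectPoints(q,np.zeros(3),np.zeros(3),np.array(c["mtx"]),np.array(c.get("dist",np.zeros(5)),float))[0][:,0]
def back(cam,uv,z):
    c=vision.calibration(cam);E=np.array(c["extrinsics"])
    n=cv2.undistortPoints(np.array(uv,float).reshape(-1,1,2),np.array(c["mtx"]),np.array(c.get("dist",np.zeros(5)),float))[:,0]
    d=np.c_[n[:,0],-n[:,1],-np.ones(len(n))]@E[:3,:3]
    o=-E[:3,:3].T@E[:3,3]
    return o+d*((z-o[2])/d[:,2])[:,None]
E
python3 - <<'E'
from h import *
for c in("top","side"):
    im=vision.grab_frame(c);cv2.imwrite(f"pics/{c}0.png",im[:,:,::-1])
    k=vision.calibration(c);print(c,k.keys(),np.round(k["mtx"],1).tolist(),np.round(k["extrinsics"],3).tolist())
    for l in["bed","stand","scraper_grip","joint_block","glue","mallet","tape","chip0_c"]:
        print(l,[(np.round(r["rect"]).astype(int).tolist(),round(r["p"],2)) for r in recognise(l,c)[:6]])
E
```

```text
pics
top dict_keys(['mtx', 'extrinsics']) [[424.2, 0.0, 320.1], [0.0, 424.2, 202.9], [0.0, 0.0, 1.0]] [[-0.116, -0.993, -0.001, 0.043], [0.972, -0.113, 0.204, -0.534], [-0.203, 0.022, 0.979, -1.209], [0.0, 0.0, 0.0, 1.0]]
bed [([279, 188, 148, 106], 0.95)]
stand [([281, 284, 35, 64], 0.97), ([431, 191, 31, 64], 0.79), ([478, 260, 38, 60], 0.57)]
scraper_grip [([439, 188, 22, 53], 0.89), ([278, 190, 147, 108], 0.26)]
joint_block [([220, 178, 19, 30], 0.84), ([397, 128, 24, 30], 0.59)]
glue [([398, 128, 24, 31], 0.72)]
mallet [([174, 198, 30, 82], 0.83), ([398, 128, 25, 35], 0.64)]
tape [([375, 255, 26, 26], 0.8)]
chip0_c [([287, 163, 16, 12], 0.65)]
side dict_keys(['mtx', 'extrinsics']) [[408.0, 0.0, 319.2], [0.0, 408.0, 200.3], [0.0, 0.0, 1.0]] [[1.0, -0.012, 0.013, -0.513], [0.001, 0.76, 0.649, -0.062], [-0.018, -0.649, 0.76, -1.525], [0.0, 0.0, 0.0, 1.0]]
bed [([345, 192, 83, 94], 0.6)]
stand [([257, 339, 65, 25], 0.67), ([332, 309, 52, 28], 0.56)]
scraper_grip [([332, 292, 46, 22], 0.86)]
joint_block [([351, 153, 21, 12], 0.76), ([335, 181, 7, 6], 0.24)]
glue [([390, 274, 21, 34], 0.8)]
mallet [([340, 139, 59, 17], 0.92)]
tape [([278, 251, 24, 18], 0.93)]
chip0_c [([364, 193, 7, 7], 0.49)]
```

Run:
```python
import cv2
a=cv2.imread("pics/top0.png")[100:340,140:540];cv2.imwrite("pics/t1.png",cv2.resize(a,None,fx=2,fy=2,interpolation=cv2.INTER_CUBIC))
a=cv2.imread("pics/side0.png")[110:380,190:460];cv2.imwrite("pics/s1.png",cv2.resize(a,(600,600),interpolation=cv2.INTER_CUBIC))
```

```text
(no output)
```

View pics/t1.png

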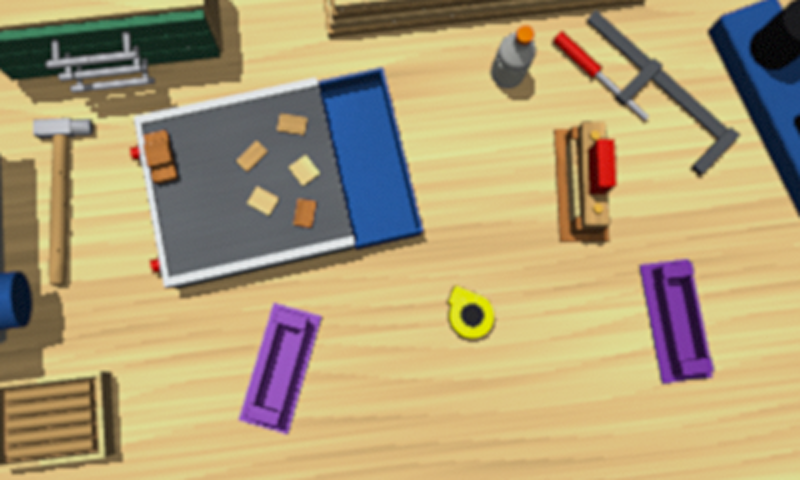

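View pics/s1.png

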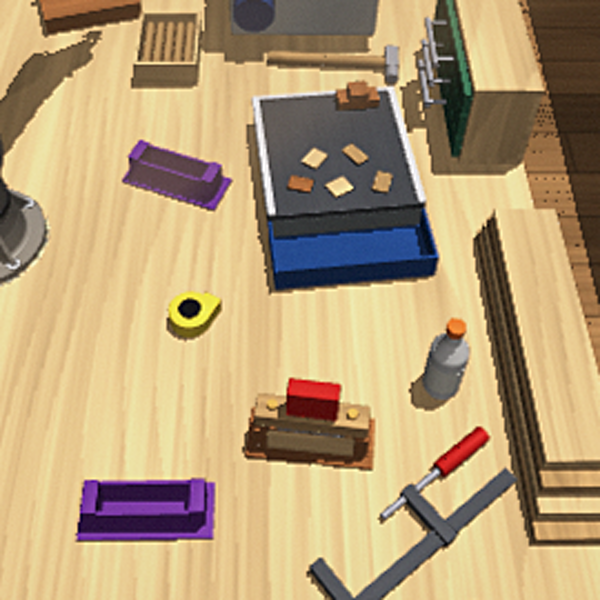

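```bash
cat > m.py <<'E'
from h import *
from scipy.optimize import least_squares, minimize
T=cv2.imread("pics/top0.png");S=cv2.imread("pics/side0.png")
print(robot.current_eef_rot(), robot.current_time_s())
# bed outer rim corners in top crop
c=np.array([[137,116],[167,286],[355,245],[318,80]])/2+[140,100]
P=back("top",c,.066)[:,:2];print("corners",P.round(4).tolist(),[np.linalg.norm(P[i]-P[i-1]).round(4) for i in range(4)])
L=np.array([[132,142],[-132,142],[-132,-140],[132,-140]])/1000.
def tr(p,q): a=np.radians(p[2]);R=np.array([[np.cos(a),-np.sin(a)],[np.sin(a),np.cos(a)]]);return q@R.T+p[:2]
for w in(.132,.120):
    L[:,0]=np.sign(L[:,0])*w; L[:2,1]=.142 if w>.13 else .134
    r=least_squares(lambda p:(tr(p,L)-P).ravel(),[*P.mean(0),10]);print("bed",w,r.x.round(4),(r.fun*1e3).round(1))
# handle
hsv={k:cv2.cvtColor(i,cv2.COLOR_BGR2HSV) for k,i in(("top",T),("side",S))}
m={}
for k,(x,y,w,h) in(("top",(425,160,30,50)),("side",(305,275,50,32))):
    H=hsv[k];mm=((H[...,0]<8)|(H[...,0]>172))&(H[...,1]>190)&(H[...,2]>60)
    z=np.zeros(mm.shape,np.uint8);z[y:y+h,x:x+w]=mm[y:y+h,x:x+w];m[k]=z;print(k,z.sum())
def hull(k,p,ss=8):
    q=np.array([[sx*.035,sy*.013] for sx in(-1,1) for sy in(-1,1)])
    q=tr(p,q);B=np.r_[np.c_[q,np.full(4,.086)],np.c_[q,np.full(4,.146)]]
    hl=cv2.convexHull(proj(k,B).astype(np.float32))
    im=np.zeros((400*ss//1,640*ss),np.uint8)
    cv2.fillPoly(im,[np.round((hl+.5)*ss).astype(np.int32)],255)
    return cv2.resize(im,(640,400),interpolation=cv2.INTER_AREA)/255.
def cost(p): p=[p[0],p[1],p[2]*1000];return sum(np.abs(hull(k,p)-m[k]).sum() for k in m)
g=back("top",[[441,183]],.146)[0];print("g",g)
best=min((minimize(cost,[g[0],g[1]+.0,a/1000],method="Nelder-Mead",options=dict(initial_simplex=[[g[0],g[1],a/1000],[g[0]+.006,g[1],a/1000],[g[0],g[1]+.006,a/1000],[g[0],g[1],a/1000+.01]],maxfev=80)) for a in(-5,5)),key=lambda r:r.fun)
print("handle",best.x*[1,1,1000],best.fun)
E
python3 m.py
python3 - <<'E'
from h import *
T=cv2.imread("pics/top0.png");H=cv2.cvtColor(T,cv2.COLOR_BGR2HSV)
mm=((H[...,1]>60)&(H[...,0]<40)&(H[...,2]>90)).astype(np.uint8);z=np.zeros_like(mm);z[150:215,250:305]=mm[150:215,250:305]
n,l,s,c=cv2.connectedComponentsWithStats(z)
for i in range(1,n):
  if s[i,4]>15: print("chip",c[i].round(1),s[i,4],back("top",[c[i]],.066)[0].round(4))
E
```

```text
[1.79991196e+02 1.25175178e-03 1.62656421e+02] 0.9
corners [[0.7102, 0.2997], [0.4479, 0.2725], [0.4761, -0.005], [0.7355, 0.0219]] [np.float64(0.2789), np.float64(0.2637), np.float64(0.2789), np.float64(0.2608)]
bed 0.132 [0.5925 0.1463 5.6919] [-0.4  1.  -0.9  2.  -1.  -1.1  2.3 -1.9]
bed 0.12 [0.5921 0.1503 5.685 ] [-11.9  -4.2  11.5  -0.8  10.5   4.1 -10.1   0.9]
top 303
side 373
g [ 0.53407498 -0.35890259  0.146     ]
handle [ 0.5389619  -0.36500179 -8.82240141] 159.3764705882353
chip [285.6 161.7] 136 [0.6716 0.0692 0.066 ]
chip [265.3 177.7] 139 [0.6289 0.1346 0.066 ]
chip [291.6 184.8] 139 [0.5979 0.0587 0.066 ]
chip [271.1 199.9] 142 [0.5592 0.1236 0.066 ]
chip [291.9 206.2] 144 [0.5333 0.0646 0.066 ]
```

```bash
cat > ov.py <<'E'
from h import *
import sys
def box(p,hx,hy,z0,z1):
    a=np.radians(p[2]);R=np.array([[np.cos(a),-np.sin(a)],[np.sin(a),np.cos(a)]])
    q=np.array([[-hx,-hy],[hx,-hy],[hx,hy],[-hx,hy]])@R.T+p[:2]
    return np.r_[np.c_[q,np.full(4,z0)],np.c_[q,np.full(4,z1)]]
def draw(im,k,B,o,f,col):
    u=((proj(k,B)+.5-o)*f*8).astype(int)
    for i in range(4):
        for a,b in((i,(i+1)%4),(i+4,(i+1)%4+4),(i,i+4)): cv2.line(im,u[a].tolist(),u[b].tolist(),col,1,cv2.LINE_AA,3)
if __name__=="__main__":
    p=[float(x) for x in sys.argv[1:4]];out=[]
    for k,o in(("top",(415,145)),("side",(290,265))):
        o=np.array(o);f=8
        im=cv2.resize(cv2.imread(f"pics/{k}0.png")[o[1]:o[1]+75,o[0]:o[0]+50],None,fx=f,fy=f,interpolation=cv2.INTER_NEAREST) if k=="top" else cv2.resize(cv2.imread(f"pics/{k}0.png")[o[1]:o[1]+75,o[0]:o[0]+50+0],None,fx=f,fy=f,interpolation=cv2.INTER_NEAREST)
        draw(im,k,box(p,.035,.013,.086,.146),o,f,(255,255,0));draw(im,k,box(p,.078,.018,.056,.086),o,f,(0,255,0))
        out.append(im)
    cv2.imwrite("pics/"+sys.argv[4],np.hstack(out))
E
python3 ov.py 0.539 -0.365 -8.8 ov1.png
```

```text
(no output)
```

View pics/ov1.png

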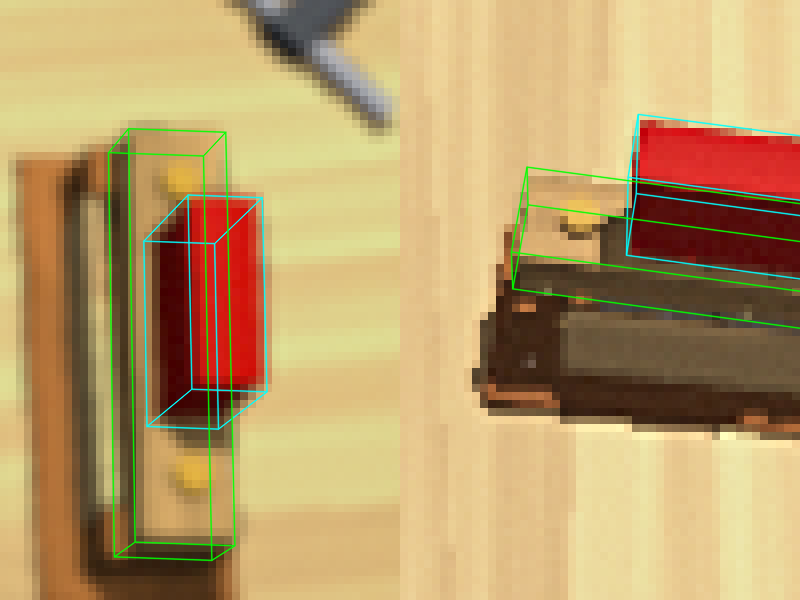

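```bash
sed -i 's/H\[...,2\]>60/H[...,2]>30/; s/,190)/,190)/; s/>190)/>170)/' m.py; python3 m.py | tail -4; P=$(python3 m.py | grep ^handle | tr -d '[]' | awk '{print $2,$3,$4}'); python3 ov.py $P ov2.png
python3 - <<'E'
from h import *
t=robot.current_eef_rot();print(t)
E
```

```text
top 315
side 385
g [ 0.53407498 -0.35890259  0.146     ]
handle [  0.53965295  -0.36591571 -10.68145945] 136.25098039215686
[1.79991196e+02 1.25175178e-03 1.62656421e+02]
```

View pics/ov2.png

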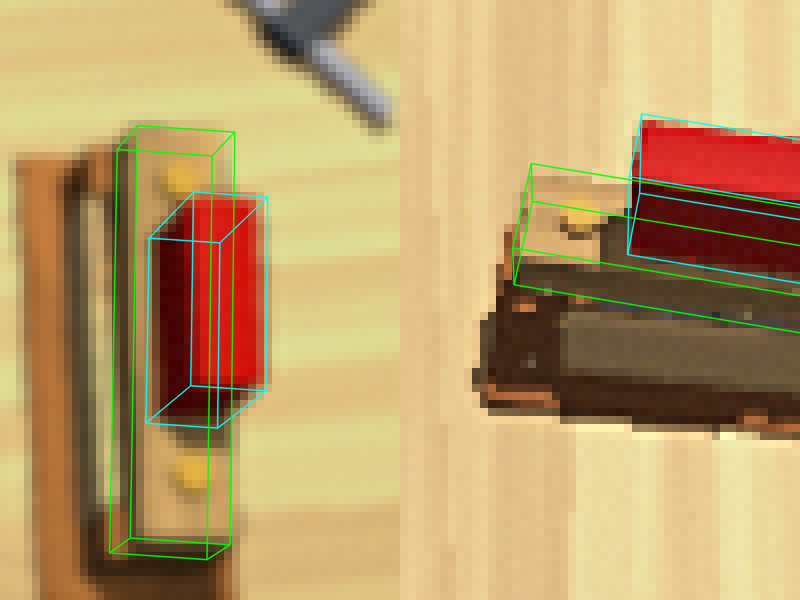

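Run:
```python
from h import *
f=600/270
for k,a,z in(("side",np.array([[245,461],[373,469]])/f+[190,110],0),("top",np.array([[17,160],[35,600]])/8+[415,145],0.006),("side",np.array([[640,121],[800,136]])/8+[240,265],.146),
 ("top",np.array([[264,198],[262,385]])/8+[415,145],.146),("top",np.array([[555,129],[562,241]])/2+[140,100],.0)):
    P=back(k,a,z);d=P[1]-P[0];print(k,P.round(4).tolist(),np.degrees(np.arctan(d[1]/d[0])).round(2),np.linalg.norm(d).round(4))
```

```text
side [[0.4483, -0.3999, 0.0], [0.6275, -0.413, 0.0]] -4.16 0.1796
top [[0.6317, -0.3391, 0.006], [0.4572, -0.3175, 0.006]] -7.06 0.1759
side [[0.5086, -0.3514, 0.146], [0.567, -0.3579, 0.146]] -6.34 0.0587
top [[0.5696, -0.3851, 0.146], [0.5033, -0.3725, 0.146]] -10.75 0.0675
top [[0.6349, -0.3422, 0.0], [0.4559, -0.3237, 0.0]] -5.89 0.1799
```

Run:
```python
from h import *
print(back("top",[[140+507/2,100+85/2]],0), robot.current_time_s())
O=[180,0,-6]
for p in([.54,-.367,.114],[.55,.0,.3],[.66,.31,.2],[.5,.05,.15],[.64,-.02,.13]):
    print(robot.inverse_kinematics(p,O if p[1]<-.1 else [180,0,5.7]))
robot.move_to([.54,-.367,.23],O)
for c in("top","side"):
    im=vision.grab_frame(c);cv2.imwrite(f"pics/{c}2.png",im[:,:,::-1])
robot.line_to([.54,-.367,.114],velocity=.1,f_stop=8)
print(robot.current_tool_pos(),robot.current_contact_force(),robot.current_time_s())
for c in("top","side"):
    im=vision.grab_frame(c);cv2.imwrite(f"pics/{c}3.png",im[:,:,::-1])
T=cv2.imread("pics/top3.png")[120:260,370:510];S=cv2.imread("pics/side3.png")[200:340,260:400]
cv2.imwrite("pics/g.png",cv2.resize(np.hstack([T,S]),(800,400),interpolation=cv2.INTER_CUBIC))
```

```text
[[ 0.71638563 -0.27764339  0.        ]] 0.9
[  5.31867811  40.59604828  46.76187429  79.13710483 -29.7414631
  72.86181317 -42.20312491]
[-36.20886509  20.29066493  48.70975018  79.32626371 -15.12382758
  87.06798803 -72.83331588]
[-43.08460905  44.58290343  37.74752433  54.31352641 -25.46658219
  87.97534551 -97.54731088]
[-42.62276527  18.87208017  44.22086707 101.73261338 -14.38848495
  65.20470582 -78.14156518]
[-28.05779719  38.33920987  47.19845384  80.39413168 -28.34495969
  73.45989955 -63.36290952]
[ 0.54044922 -0.36751292  0.11493282] [ 0.12705732 -0.44992833  0.81808698] 5.6833
```

View pics/g.png

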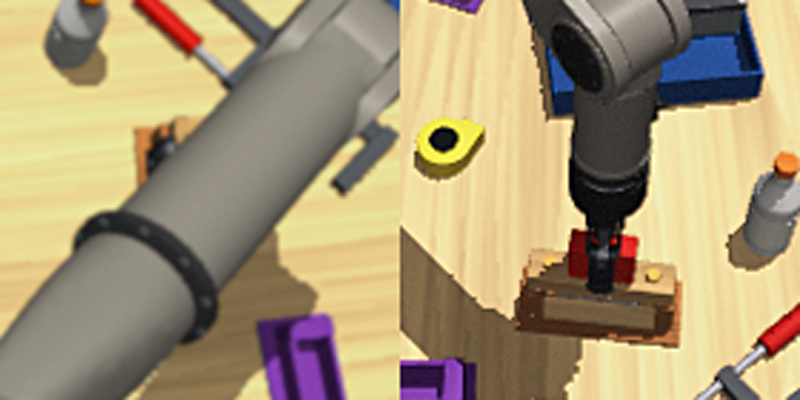

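Run:
```python
from h import *
fingers.gripper_to(0.0,40)
print(robot.current_finger_gap(),robot.current_gripper_force(),robot.current_contact_force(),robot.current_torque(),robot.current_tool_pos())
robot.line_to([.54,-.367,.19],velocity=.1)
fingers.gripper_to(0.0,60)
robot.line_to([.54,-.367,.26],velocity=.12)
print(robot.current_contact_force(),robot.current_torque(),robot.current_finger_gap(),robot.current_tool_pos(),robot.current_time_s())
im=vision.grab_frame("side");cv2.imwrite("pics/side4.png",im[:,:,::-1])
cv2.imwrite("pics/g2.png",cv2.resize(im[200:350,240:420,::-1],(720,600),interpolation=cv2.INTER_CUBIC))
```

```text
0.29502804375318464 42.8040611743927 [-0.69496141  0.39096457  1.62330547] [ 0.02214669 -0.00529738  0.00501663] [ 0.54014784 -0.36697502  0.11422327]
[-0.52361658 -0.38486265 -2.34329388] [ 0.0063289  -0.06510982  0.01318603] 0.2926436255375471 [ 0.53971155 -0.366651    0.25918003] 8.225
```

View pics/g2.png

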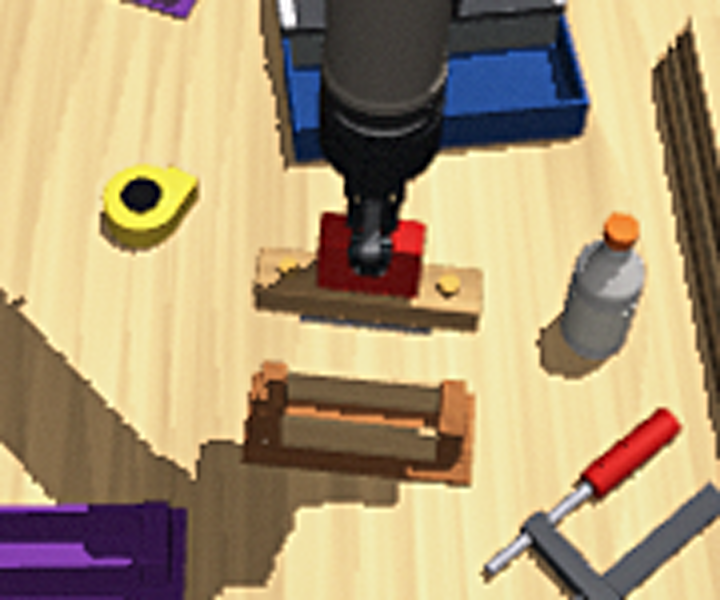

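```bash
cat >> h.py <<'E'
BP=np.array([.5925,.1463]);BA=np.radians(5.7)
def bed(x,y,z): return [BP[0]+np.cos(BA)*x-np.sin(BA)*y, BP[1]+np.sin(BA)*x+np.cos(BA)*y, z]
OB=[180,0,5.7]
E
python3 - <<'E'
from h import *
robot.move_to(bed(0,.045,.26),OB)
robot.line_to(bed(0,.045,.172),velocity=.12)
robot.pause(.2)
f0=robot.current_contact_force();print(f0)
s=robot.line_to(bed(0,.045,.128),velocity=.012,f_stop=2.5)
print(s,robot.current_tool_pos(),robot.current_contact_force()-f0,robot.current_time_s())
robot.pause(.2);print(robot.current_tool_pos(),robot.current_contact_force()-f0)
E
```

```text
[-0.25055322 -0.01447382 -2.91403807]
True [0.58800113 0.1911069  0.15360345] [0.32824979 0.1354273  6.72303996] 13.1333
[0.58788314 0.19108869 0.15320198] [ 0.52103598 -0.59807335  7.86758496]
```

```bash
cat >> h.py <<'E'
F0=np.array([-.25,-.01,-2.91])
def st(*a): print(*a,np.round(robot.current_tool_pos(),4),np.round(robot.current_contact_force()-F0,2),round(robot.current_time_s(),1))
E
python3 - <<'E'
from h import *
z=.1537
robot.line_to(bed(0,.045,z),velocity=.01);robot.pause(.2);st()
f=robot.current_contact_force()[2]-F0[2]
z+=(f-5)/5000;print(z)
robot.line_to(bed(0,.03,z),velocity=.05);st()
for y in(-.02,-.07,-.12):
    robot.line_to(bed(0,y,z),velocity=.1);st(y)
E
```

```text
[0.5881 0.1912 0.1537] [ 0.27 -0.75  6.21] 13.9
0.15394243522248896
[0.5893 0.1755 0.1538] [0.29 0.56 5.04] 14.4
-0.02 [0.5948 0.1231 0.1538] [-0.   -2.06  5.49] 15.0
-0.07 [0.5997 0.0749 0.1539] [ 0.53 -0.65  5.52] 15.7
-0.12 [0.6046 0.0249 0.1539] [ 0.13 -1.71  4.31] 16.3
```

Run:
```python
from h import *
z=.1539
print(robot.line_to(bed(0,-.165,z),velocity=.1,f_stop=12));st()
for x in(.044,-.044):
    robot.line_to(bed(robot_x:=(0 if x>0 else .044),-.16,.2),velocity=.15)
    robot.line_to(bed(x,.03,.2),velocity=.22)
    robot.line_to(bed(x,.03,.16),velocity=.1)
    print(robot.line_to(bed(x,.03,z),velocity=.015,f_stop=8));robot.pause(.1);st("down")
    for y in(-.05,-.12,-.165): 
        print(robot.line_to(bed(x,y,z),velocity=.1,f_stop=12));st(y)
robot.line_to(bed(-.044,-.16,.22),velocity=.15)
robot.move_to(bed(-.05,-.3,.28),OB)
for c in("top","side"):
    im=vision.grab_frame(c);cv2.imwrite(f"pics/{c}5.png",im[:,:,::-1])
T=cv2.imread("pics/top5.png")[110:260,190:370];S=cv2.imread("pics/side5.png")[130:280,270:450]
cv2.imwrite("pics/w.png",cv2.resize(np.hstack([T,S]),(800,333),interpolation=cv2.INTER_CUBIC))
st()
```

```text
False
[ 0.6082 -0.0177  0.1529] [ 0.4   0.03 -0.62] 16.9
False
down [0.6334 0.1806 0.1543] [-0.29 -0.08  2.39] 19.6
False
-0.05 [0.6416 0.0984 0.1541] [ 0.77 -2.56  4.74] 20.6
False
-0.12 [0.6484 0.0285 0.154 ] [ 0.08 -1.87  6.16] 21.4
False
-0.165 [ 0.652  -0.0135  0.1529] [ 0.95  0.61 -0.12] 22.0
False
down [0.5459 0.1719 0.1543] [-0.67  0.22  2.29] 24.8
False
-0.05 [0.554  0.0904 0.1541] [-0.23 -1.88  4.37] 25.8
False
-0.12 [0.5608 0.0217 0.154 ] [ 0.69 -1.31  5.33] 26.6
False
-0.165 [ 0.5645 -0.0218  0.1531] [ 0.14  0.2  -0.48] 27.2
[ 0.5724 -0.1552  0.2784] [0.33 0.33 0.02] 28.6
```

View pics/w.png

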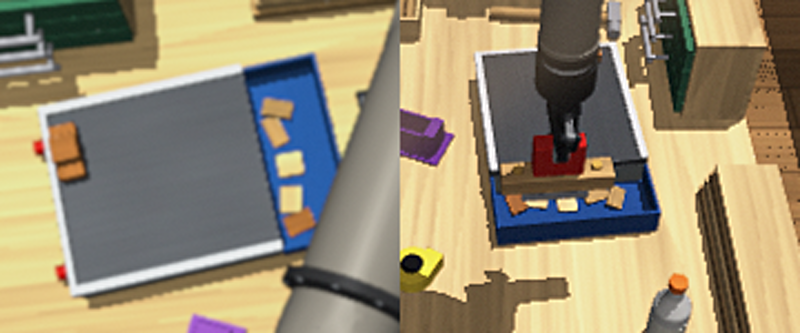

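Run:
```python
from h import *
O=[180,0,-6]
robot.move_to([.54,-.367,.27],O)
robot.line_to([.5401,-.367,.165],velocity=.1)
robot.pause(.2);st()
s=robot.line_to([.5401,-.367,.122],velocity=.04,f_stop=5);st(s)
if not s:
    s=robot.line_to([.5401,-.367,.1125],velocity=.01,f_stop=2.5);robot.pause(.2);st(s)
im=vision.grab_frame("side")
cv2.imwrite("pics/p.png",cv2.resize(im[230:350,260:410,::-1],(750,600),interpolation=cv2.INTER_CUBIC))
```

```text
[ 0.5403 -0.3673  0.1657] [-0.27 -0.24  0.44] 30.8
False [ 0.5403 -0.3672  0.1224] [ 0.35  1.32 -0.45] 32.0
True [ 0.54   -0.3669  0.1143] [1.21 0.4  8.74] 33.0
```

View pics/p.png

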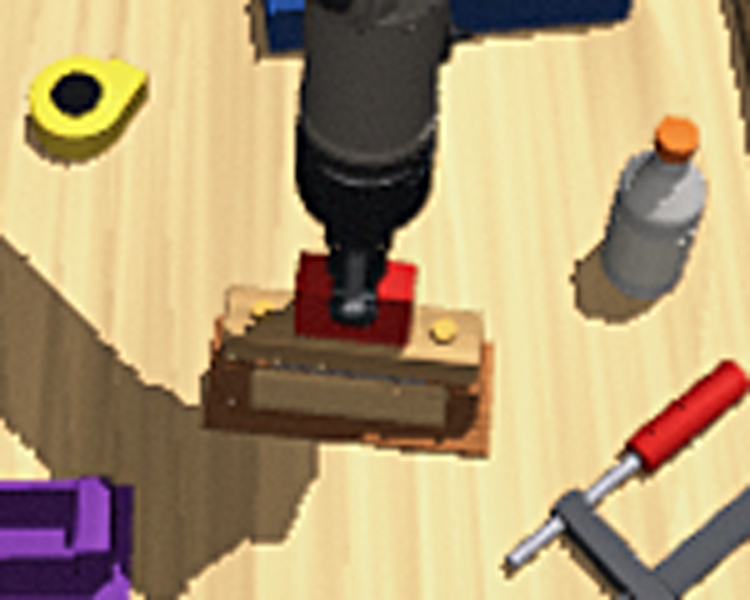

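Seated at the same height as when it was gripped. I'll release and retreat.

Run:
```python
from h import *
fingers.gripper_to(1.0);robot.pause(.2);st()
robot.line_to([.5401,-.367,.25],velocity=.12)
robot.move_to([.40,-.1,.30],[180,0,-6])
robot.pause(.2)
o=[]
for c in("top","side"):
    im=vision.grab_frame(c);cv2.imwrite(f"pics/{c}6.png",im[:,:,::-1])
a=cv2.imread("pics/top6.png")[110:300,190:490];b=cv2.imread("pics/side6.png")[130:360,240:420]
a=cv2.resize(a,(470,298),interpolation=cv2.INTER_CUBIC);b=cv2.resize(b,(320,409),interpolation=cv2.INTER_CUBIC)
w=np.zeros((409,790,3),np.uint8);w[:298,:470]=a;w[:,470:]=b;cv2.imwrite("pics/f.png",w);st()
```

```text
[ 0.5389 -0.3656  0.1121] [0.69 1.17 2.96] 33.8
[ 0.4003 -0.1006  0.3   ] [ 0.59 -0.05  2.34] 36.6
```

View pics/f.png

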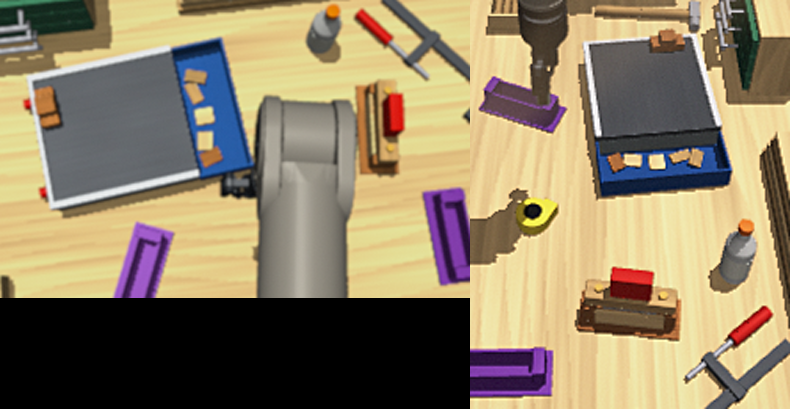

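The plate is clear, all five chips are in the trough, the scraper is home and nothing else has moved.

```bash
python3 -c "
from h import *
print(workorder.close_job())"
```

```text
the job is handed in; nothing more can be done
None
```

The job is handed in at about 37 s of the 64 s: all five chips are in the trough, wiped at about 4–6 N (about 8 N at first touch-down), and the scraper is back on its stand and released; the last pictures show nothing else moved.

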